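# Tag the tired spring among three pipe-rest mounts

### The arm

A 6-joint arm with a two-finger parallel gripper is mounted at the origin on the work surface. World frame = base frame: x ahead of the robot, y to its left, z up, the work surface at z = 0. Lengths are in m, angles in degrees, forces in N, time in s.
With the tool pointing down it reaches from about 0.375 to 0.9 m from the base axis. Payload 3.1 kg.
Tool frame: the origin (TCP) lies at the very end of the fingers, on their centre line; the grasp point (between the pads) lies 19 mm behind it (bot.hold_point_z is the z of the grasp point in the tool frame, in m); z points along the fingers, y is the direction in which the jaws open and shut (so a half turn about z gives the same grasp; the last joint's range is limited). The gripper opens to 87 mm and grips with 3 to 60 N. Pads are 19 mm wide; open, the fingers measure 117 mm over their backs; the gripper's body (75 mm by 190 mm) begins 51 mm behind the grasp point.
Start: joints at [-81.732, 30.224, 82.088, -0, 67.689, -10.227], TCP at [0.198, -0.593, 0.223] pointing down, gripper open.
Joint ranges: [-176.69, 176.69], [-43.24, 126.21], [12.49, 139.97], [-82, 262], [0, 151.66], [-163.58, 163.58]. Speed limits (degrees/s): [159.86, 159.86, 180, 180, 180, 180].

### API

Orientations are given as a 3x3 rotation matrix whose columns are the frame's x, y, z axes.
In Python, from rig import bot gives the robot as it stands.
- The arm moves only by the tool servo_tool, never from a script. Its argument "increments" is a list of rows, each a list of 3 entries, a list of its own where there are three numbers: the closure, from 0 (fully open) to 1 (shut), then the shift along the tool's x, y, z in mm, then the turn about the tool's z in degrees. In form: [[claw, [x, y, z], turn], ...]. A call has 1 to 5 rows; each row shifts and turns the commanded pose from where the row before left it, along the tool's axes as they then stand; what a row does not reach is not made up. A row lasts 1/8 s, in which the tool goes at most 62.5 mm and 10.7 degrees, less where a joint would pass 70% of its speed; a pose out of reach is approached as far as the arm can. A call with a gripper value outside its range is refused whole. The fingers move at their own pace and stop on an object; the grip force is fixed at half the most. Time passes only in rows, so rows that do not move let the fingers close. It gives the time, the measured TCP pose, the force and the opening at its end, in the units of the state.
- bot.read_state(): the state, without advancing time (a new reading comes with each control period).
- bot.capture(name): name is "side" or "top" or "wrist"; returns (picture, depth): 420x560x3 uint8, blue, green, red; 420x560 float32, m along the optical axis (not along the pixel's ray), 0 where there is no reading.
- bot.camera_info(name): a dict with "K" (3x3 intrinsics, pixels), "R" (3x3) and "t" (3): a world point X has camera coordinates R X + t; the wrist camera has in their place "mount" (4x4, takes a point from camera to tool coordinates, whose origin is the TCP and whose axes are the flange's). Camera axes: x right, y down, z forward; pixel columns grow to the right and rows downward; lengths in m; the calibration is good to about 2 mm. A picture is of the moment at which its call begins: read the wrist's pose just before it. camera_info takes no time and is no camera call.
- bot.hand_in(): hands the job in, once; it reports no verdict.
Trained networks look in the newest picture that a camera, given by its name, has taken for a name from the list of things; names that differ only in an ending like _2 or _b are one class to them, and where a whole thing is asked for, a point or a joint stands for the part that bears it (a point fixed in the world has none). Each returns a list of dicts, best first, with "p" (0 to 1); they miss things now and then, are a little off and sometimes report something else, mostly with a low value. They report only what shows in the picture. A call takes as long as a camera call. They do not tell look-alikes from the thing itself.
- bot.find_in(camera, thing): "bbox" ([left, top, right, bottom] in pixels, round what is visible of it).
- bot.trace(camera, thing): "region" (420x560 bool, what is visible of it) and "bbox" ([left, top, right, bottom] in pixels, round what is visible of it).
The state is a dict: "time_s": time; "joint_positions": joint angles; "qvel": joint speeds; "tau": joint torques, N m; "position": TCP position; "tcp_rot": TCP orientation; "force": force on the tool from outside, world axes, zero at the start; "moment": the same for the moment, N m; "opening": opening from 0.0 (shut) to 1.0 (fully open).
Only numpy, scipy, OpenCV 4.12 (cv2) and the standard library are available. Lean on these libraries where they do the work, as an engineer would, in place of code of your own. Each camera call takes 0.05 s, during which the arm holds its last target.

### The job

One of the three sprung pipe-rest pads on the glass bench has a tired spring: with the fingertips, press each cork pad down at least a few millimetres and let it rise again, one after another from the robot's left to its right, and find the softest. Then push the red tag on the softest pad's mount fully down so that it gets changed, and move clear. Leave the other two tags up, pull or lift nothing, and leave the tools and jars where they are.

Things in the scene. Friction and masses are not known exactly. Their poses are not given: they have to be found in the camera images.
- mount_1: One of three look-alike sprung mounts in a row along y, about 240 mm apart (greatest y = robot's left), fixed to the bench. Steel base 150 x 70 x 12 mm; origin under its centre, x lengthwise, z up, yaw within 0.3. At x +32 mm a blue cup (62 mm across, top 40 mm up) with the sprung pad over it; at x -45 mm, nearer the robot, a blue block (34 x 50 mm, top 40 mm up) holding the red tag.
- pad_1_top (a point): Centre of the top face of the pad of mount_1: a cork-faced disc 54 mm across, 16 mm thick, its top 78 mm above the bench at rest. The point is fixed to the mount: it stays at the rest height when the pad is pressed. The pad goes straight down, 20 mm to its stop, and springs back. All pads start to move at about 1 N; then the sound springs take 0.8 to 1.1 N per mm, the tired one 0.35.
- tag_1_top (a point): Centre of the top edge of the red tag of mount_1: an upright plate 8 mm thick (mount's x), 26 mm wide (mount's y), standing 20 to 24 mm out of its block, top about 60 to 64 mm above the bench; moves with the tag.
- tag_1 (a joint): How far the tag of mount_1 is pushed straight down, m: 0 to 0.004 at the start (up), 0.020 at its stop, where it still stands 4 mm out of its block; negative if it is pulled up. Friction of about 2.5 N; it stays where it is left.
- mount_2: One of three look-alike sprung mounts in a row along y, about 240 mm apart (greatest y = robot's left), fixed to the bench. Steel base 150 x 70 x 12 mm; origin under its centre, x lengthwise, z up, yaw within 0.3. At x +32 mm a blue cup (62 mm across, top 40 mm up) with the sprung pad over it; at x -45 mm, nearer the robot, a blue block (34 x 50 mm, top 40 mm up) holding the red tag.
- pad_2_top (a point): Centre of the top face of the pad of mount_2: a cork-faced disc 54 mm across, 16 mm thick, its top 78 mm above the bench at rest. The point is fixed to the mount: it stays at the rest height when the pad is pressed. The pad goes straight down, 20 mm to its stop, and springs back. All pads start to move at about 1 N; then the sound springs take 0.8 to 1.1 N per mm, the tired one 0.35.
- tag_2_top (a point): Centre of the top edge of the red tag of mount_2: an upright plate 8 mm thick (mount's x), 26 mm wide (mount's y), standing 20 to 24 mm out of its block, top about 60 to 64 mm above the bench; moves with the tag.
- tag_2 (a joint): How far the tag of mount_2 is pushed straight down, m: 0 to 0.004 at the start (up), 0.020 at its stop, where it still stands 4 mm out of its block; negative if it is pulled up. Friction of about 2.5 N; it stays where it is left.
- mount_3: One of three look-alike sprung mounts in a row along y, about 240 mm apart (greatest y = robot's left), fixed to the bench. Steel base 150 x 70 x 12 mm; origin under its centre, x lengthwise, z up, yaw within 0.3. At x +32 mm a blue cup (62 mm across, top 40 mm up) with the sprung pad over it; at x -45 mm, nearer the robot, a blue block (34 x 50 mm, top 40 mm up) holding the red tag.
- pad_3_top (a point): Centre of the top face of the pad of mount_3: a cork-faced disc 54 mm across, 16 mm thick, its top 78 mm above the bench at rest. The point is fixed to the mount: it stays at the rest height when the pad is pressed. The pad goes straight down, 20 mm to its stop, and springs back. All pads start to move at about 1 N; then the sound springs take 0.8 to 1.1 N per mm, the tired one 0.35.
- tag_3_top (a point): Centre of the top edge of the red tag of mount_3: an upright plate 8 mm thick (mount's x), 26 mm wide (mount's y), standing 20 to 24 mm out of its block, top about 60 to 64 mm above the bench; moves with the tag.
- tag_3 (a joint): How far the tag of mount_3 is pushed straight down, m: 0 to 0.004 at the start (up), 0.020 at its stop, where it still stands 4 mm out of its block; negative if it is pulled up. Friction of about 2.5 N; it stays where it is left.
- mould: Small waisted brass optic mould, loose, 40 mm across, 45 mm high, standing between two mounts; origin under its centre.
- wax: Amber puck of wax, loose, 40 mm across, 26 mm high, standing between two mounts; origin under its centre.
- jar_blue: Blue jar of colour with a black cap, loose, 60 mm across, 85 mm high, beyond the mounts; origin under its centre.
- jar_green: Green jar of colour with a black cap, loose, 60 mm across, 85 mm high, beyond the mounts; origin under its centre.
- block: Dark wooden shaping cup, loose, 80 mm across and 45 mm high, with a round handle to its +y reaching 166 mm from its centre; on the robot's side of the mounts, right; origin under the cup's centre.
- tweezers: Steel tweezers lying flat, loose, about 200 mm long along their x, 12 mm high, beyond the mounts; origin under their middle.
- paddle: Flat wooden paddle lying flat, loose, about 205 mm long along its x, 75 mm wide, 12 mm thick, on the robot's side of the mounts, left; origin under its middle.
Not all that is in view belongs to the job. What is shaped like the mount_2 but yellow is not meant.

How it is judged (in metres and radians):
On the way, in this order (a step that is already met when the one before it is completed fails the run):
1. the pad at the robot's left is pressed by the fingers (over 2 mm), the other two at rest (((value of joint pad_p above 0.002 m and contact force between the fingers and pad_p above 0.5 N and world y of pad_p above 0.12 m and value of joint each of pad_q, pad_r below 0.0012 m) or (value of joint pad_q above 0.002 m and contact force between the fingers and pad_q above 0.5 N and world y of pad_q above 0.12 m and value of joint each of pad_p, pad_r below 0.0012 m) or (value of joint pad_r above 0.002 m and contact force between the fingers and pad_r above 0.5 N and world y of pad_r above 0.12 m and value of joint each of pad_p, pad_q below 0.0012 m))), for 0.05 s.
2. then the middle pad is pressed, the other two at rest (((value of joint pad_p above 0.002 m and contact force between the fingers and pad_p above 0.5 N and world y of pad_p between -0.12 and 0.12 m and value of joint each of pad_q, pad_r below 0.0012 m) or (value of joint pad_q above 0.002 m and contact force between the fingers and pad_q above 0.5 N and world y of pad_q between -0.12 and 0.12 m and value of joint each of pad_p, pad_r below 0.0012 m) or (value of joint pad_r above 0.002 m and contact force between the fingers and pad_r above 0.5 N and world y of pad_r between -0.12 and 0.12 m and value of joint each of pad_p, pad_q below 0.0012 m))), for 0.05 s.
3. then the pad at the robot's right is pressed, the other two at rest (((value of joint pad_p above 0.002 m and contact force between the fingers and pad_p above 0.5 N and world y of pad_p below -0.12 m and value of joint each of pad_q, pad_r below 0.0012 m) or (value of joint pad_q above 0.002 m and contact force between the fingers and pad_q above 0.5 N and world y of pad_q below -0.12 m and value of joint each of pad_p, pad_r below 0.0012 m) or (value of joint pad_r above 0.002 m and contact force between the fingers and pad_r above 0.5 N and world y of pad_r below -0.12 m and value of joint each of pad_p, pad_q below 0.0012 m))), for 0.05 s.
4. then the tag of the softest pad's mount is pushed down by the fingers (((horizontal distance between pad_q and pad_1_top below 0.03 m and value of joint tag_1 above 0.015 m and contact force between the fingers and mount_1 above 0.5 N) or (horizontal distance between pad_q and pad_2_top below 0.03 m and value of joint tag_2 above 0.015 m and contact force between the fingers and mount_2 above 0.5 N) or (horizontal distance between pad_q and pad_3_top below 0.03 m and value of joint tag_3 above 0.015 m and contact force between the fingers and mount_3 above 0.5 N))).
At the end, for the whole second after the job is handed in: The tag of the softest pad's mount is down (over 15 of its 20 mm), the other two tags are up (under 8 mm), all three pads have risen to within 1.5 mm of rest. pad_p, pad_q and pad_r are the judge's own names for the pads, which are dealt to the mounts anew each time (((horizontal distance between pad_q and pad_1_top below 0.03 m and value of joint tag_1 above 0.015 m and value of joint each of tag_2, tag_3 below 0.008 m) or (horizontal distance between pad_q and pad_2_top below 0.03 m and value of joint tag_2 above 0.015 m and value of joint each of tag_1, tag_3 below 0.008 m) or (horizontal distance between pad_q and pad_3_top below 0.03 m and value of joint tag_3 above 0.015 m and value of joint each of tag_1, tag_2 below 0.008 m)) and value of joint each of pad_p, pad_q, pad_r below 0.0015 m); the robot touches nothing.
It fails at once if a tag of a sound mount is pushed down (over 8 mm) ((horizontal distance between pad_q and pad_1_top above 0.03 m and value of joint tag_1 above 0.008 m) or (horizontal distance between pad_q and pad_2_top above 0.03 m and value of joint tag_2 above 0.008 m) or (horizontal distance between pad_q and pad_3_top above 0.03 m and value of joint tag_3 above 0.008 m)).
It fails at once if a tag is pulled up (over 5 mm above its normal height) (value of joint any of tag_1, tag_2, tag_3 below -0.005 m).
It fails at once if a tool or jar is moved or lifted (over 20 mm) (distance of any of mould, wax, jar_blue, jar_green, block, tweezers, paddle from where it was at the start of the episode above 0.02 m).
It also fails if it takes over 51 s, if anything falls off the work surface, if the arm or the gripper's body presses on something with over 40 N, if the wrist force passes 120 N, or if a joint passes its speed limit or range.

## Working session

There is one attempt and no reset: what is moved stays moved. The work goes in short steps, Python scripts to look and compute and a tool call to move; the robot and the scene stay as the last step left them, time stands still between calls to the robot, and variables do not carry over. Pictures are saved under pics/ and viewed, and the job is handed in when it is done.

Besides the shell and the picture viewer there is one more tool, called after "Request:" as name(argument=value, ...) on one line, values as JSON. servo_tool: Moves the arm, as the interface text tells. Its arguments: {"type":"object","properties":{"increments":{"type":"array","items":{"type":"array"}}},"required":["increments"]}

```bash
mkdir -p pics; cat > h.py <<'E'
import numpy as np, cv2
from rig import bot
def world(cam,u,v,z,st=None):
    ci=bot.camera_info(cam);K=np.array(ci['K'])
    p=np.array([(u-K[0,2])/K[0,0]*z,(v-K[1,2])/K[1,1]*z,z])
    return np.array(ci['R']).T@(p-np.array(ci['t']))
E
python3 - <<'E'
from h import *
s=bot.read_state();print(s['time_s'],s['position'],s['tcp_rot'],s['force'],s['opening'])
for c in['side','top']:
    im,d=bot.capture(c);cv2.imwrite(f'pics/{c}0.png',im);np.save(c+'_d.npy',d)
    for t in['mount_1','tag_1_top']:
        for r in bot.trace(c,t):
            m=r['region'];ys,xs=np.nonzero(m);dd=d[m];dd=dd[dd>0]
            print(c,t,round(r['p'],2),np.round(r['bbox']),m.sum())
    ci=bot.camera_info(c);print(np.round(-np.array(ci['R']).T@ci['t'],3),np.round(ci['R'],2).tolist())
E
```

```text
0.0 [ 0.19817772 -0.59193995  0.22157302] [[ 9.48352904e-01  3.17217062e-01 -3.23268775e-04]
 [ 3.17216989e-01 -9.48350456e-01  2.18950063e-03]
 [ 3.87974865e-04 -2.17896563e-03 -9.99997551e-01]] [ 0.7266534  -0.11785927 -0.42161379] 0.9994482245694702
side mount_1 0.95 [312. 158. 362. 182.] 746
side mount_1 0.9 [179. 220. 248. 265.] 1861
side mount_1 0.86 [266. 224. 335. 261.] 1527
side mount_1 0.62 [243. 289. 328. 330.] 2620
side mount_1 0.6 [256. 183. 309. 211.] 900
side tag_1_top 0.47 [281. 226. 287. 238.] 71
[ 0.407 -0.745  0.52 ] [[0.99, -0.15, 0.02], [-0.06, -0.49, -0.87], [0.14, 0.86, -0.49]]
top mount_1 0.93 [360. 187. 401. 254.] 1612
top mount_1 0.65 [115.  76. 155. 142.] 1909
top mount_1 0.62 [256. 235. 303. 307.] 2063
top mount_1 0.56 [170. 160. 212. 222.] 1576
top mount_1 0.55 [267. 157. 305. 220.] 1419
top tag_1_top 0.52 [283. 197. 297. 205.] 65
top tag_1_top 0.36 [360. 186. 399. 254.] 1555
top tag_1_top 0.29 [262. 153. 306. 218.] 1523
[0.32  0.04  1.112] [[0.02, -1.0, 0.02], [-0.98, -0.03, -0.18], [0.18, -0.02, -0.98]]
```

View pics/top0.png

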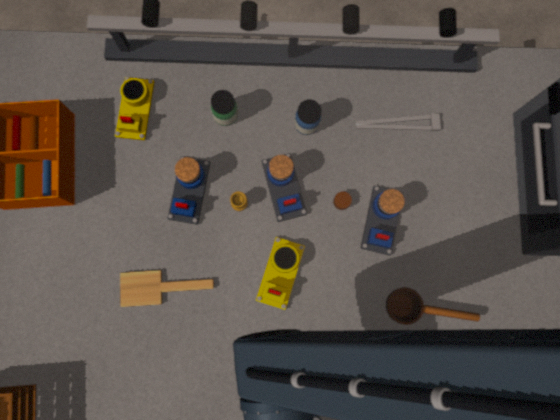

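View pics/side0.png

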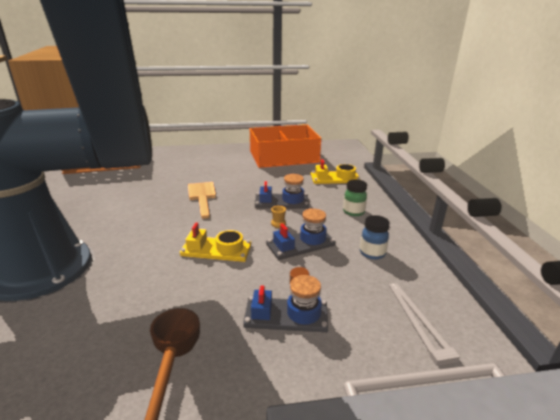

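The blue-and-orange mounts sit in the top view at about (188,188), (285,187) and (382,220). The two yellow ones are decoys. I'll measure the cork tops and red tags by colour, using ray-plane intersections.

```bash
cat >> h.py <<'E'
def ray(cam,u,v,h):
    ci=bot.camera_info(cam);K=np.array(ci['K']);R=np.array(ci['R']);t=np.array(ci['t'])
    c=-R.T@t;d=R.T@np.array([(u-K[0,2])/K[0,0],(v-K[1,2])/K[1,1],1]);return c+d*(h-c[2])/d[2]
E
python3 - <<'E'
from h import *
for c,boxes in dict(top=[(170,150,212,222),(260,150,306,220),(360,185,405,254)],side=[(254,172,309,211),(266,205,335,255),(243,275,328,330)]).items():
    im=cv2.imread(f'pics/{c}0.png');d=np.load(c+'_d.npy');hsv=cv2.cvtColor(im,cv2.COLOR_BGR2HSV)
    for i,(a,b,e,f) in enumerate(boxes):
        H,S,V=[hsv[b:f,a:e,k].astype(int) for k in range(3)]
        for n,m,h in[('cork',(H>7)&(H<22)&(S>90)&(V>90),.078),('red',((H<5)|(H>172))&(S>140)&(V>90),.062)]:
            nn,l,st,ce=cv2.connectedComponentsWithStats(m.astype(np.uint8))
            for k in range(1,nn):
                if st[k,4]<25: continue
                u,v=ce[k]+[a,b];dd=d[b:f,a:e][l==k];dm=np.median(dd[dd>0]) if (dd>0).any() else 0
                pts=np.argwhere(l==k)[:,::-1]
                tu,tv=pts[pts[:,1]<=pts[:,1].min()+1].mean(0)+[a,b]
                print(c,i,n,st[k],np.round([u,v],1),'ray',np.round(ray(c,u,v,h),4),'depth',np.round(world(c,u,v,dm),4), 'topedge',np.round(ray(c,tu,tv,h),4))
E
```

```text
top 0 cork [  5   7  24  25 474] [186.5 168.8] ray [0.5907 0.2243 0.078 ] depth [0.5908 0.2244 0.0777] topedge [0.6158 0.2248 0.078 ]
top 0 red [ 6 53 11  5 47] [181.1 204.9] ray [0.5137 0.2341 0.062 ] depth [0.5141 0.2345 0.0599] topedge [0.5166 0.2359 0.062 ]
top 1 cork [  9   5  25  24 472] [280.7 166.3] ray [0.6024 0.0204 0.078 ] depth [0.6025 0.0204 0.0778] topedge [0.6266 0.0203 0.078 ]
top 1 red [24 49 12  6 50] [289.4 201.3] ray [ 0.5284 -0.0008  0.062 ] depth [ 0.5283 -0.0007  0.0625] topedge [ 0.5322 -0.0047  0.062 ]
top 2 cork [ 19   4  26  25 496] [391.7 200.7] ray [ 0.5327 -0.2212  0.078 ] depth [ 0.5328 -0.2213  0.0776] topedge [ 0.5572 -0.2213  0.078 ]
top 2 red [16 49 13  6 55] [382.2 236.3] ray [ 0.4569 -0.2032  0.062 ] depth [ 0.4572 -0.2038  0.0591] topedge [ 0.4605 -0.2004  0.062 ]
side 0 cork [ 30   1  20  12 199] [293.4 178.4] ray [0.5897 0.2172 0.078 ] depth [0.5897 0.2173 0.078 ] topedge [0.5944 0.2492 0.078 ]
side 0 cork [16 33 17  6 89] [278.1 207.7] ray [0.5253 0.0577 0.078 ] depth [0.5351 0.1242 0.0413] topedge [0.5267 0.0681 0.078 ]
side 1 cork [  4   0  17  24 297] [277.8 215.2] ray [0.5196 0.0227 0.078 ] depth [0.532  0.1073 0.0292] topedge [0.5267 0.0681 0.078 ]
side 1 cork [ 36   3  24  15 297] [313.6 215.1] ray [0.6006 0.0131 0.078 ] depth [0.6003 0.0122 0.0786] topedge [0.6027 0.0437 0.078 ]
side 1 red [14 19  8 14 68] [283.6 230.2] ray [ 0.5271 -0.0173  0.062 ] depth [ 0.5287 -0.0075  0.0558] topedge [0.5279 0.0058 0.062 ]
side 2 cork [ 47   0  31  24 620] [304.4 285.7] ray [ 0.531  -0.2266  0.078 ] depth [ 0.5309 -0.2269  0.0782] topedge [ 0.5296 -0.1983  0.078 ]
side 2 red [16 11  5 17 79] [261.1 294.3] ray [ 0.4562 -0.2207  0.062 ] depth [ 0.4569 -0.2131  0.0554] topedge [ 0.4594 -0.2003  0.062 ]
```

```bash
python3 -c "
import cv2
a=cv2.imread('pics/top0.png')[140:260,160:420];cv2.imwrite('pics/topz.png',cv2.resize(a,None,fx=3,fy=3,interpolation=2))"
```

```text
(no output)
```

View pics/topz.png

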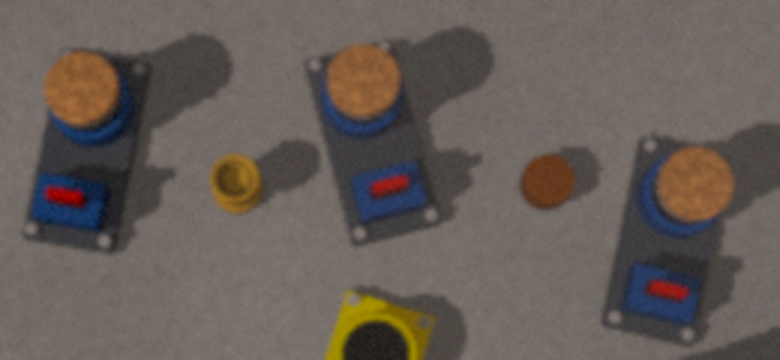

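Request:
servo_tool(increments=[[1,[35,-36,0],0],[1,[35,-36,0],0],[1,[35,-36,0],0],[1,[35,-36,0],0],[1,[35,-36,0],0]])

```text
time_s: 0.92
position: [0.3077, -0.3651, 0.2227]
tcp_rot: [[0.949, 0.317, 0.0], [0.317, -0.949, -0.0], [0.0, 0.0, -1.0]]
force: [0.3, -0.3, -0.0]
opening: 0.518
```

Request:
servo_tool(increments=[[1,[35,-36,0],0],[1,[35,-36,0],0],[1,[35,-36,0],0],[1,[35,-36,0],0],[1,[35,-36,0],0]])

```text
time_s: 1.55
position: [0.4167, -0.1389, 0.2228]
tcp_rot: [[0.948, 0.317, 0.001], [0.317, -0.948, -0.001], [0.001, 0.001, -1.0]]
force: [-0.3, -0.6, 0.1]
opening: 0.025
```

Request:
servo_tool(increments=[[1,[35,-36,0],0],[1,[35,-36,0],0],[1,[35,-36,10],0],[1,[35,-36,20],0],[1,[35,-36,20],0]])

```text
time_s: 2.17
position: [0.5258, 0.0875, 0.1723]
tcp_rot: [[0.948, 0.317, 0.001], [0.317, -0.948, -0.0], [0.001, 0.001, -1.0]]
force: [1.2, 0.2, -0.7]
opening: 0.004
```

Request:
servo_tool(increments=[[1,[34.5,-36,20],0],[1,[34.5,-36,20],0],[1,[34.5,-36,20],0],[1,[0,0,12],0],[1,[0,0,0],0]])

```text
time_s: 2.8
position: [0.5871, 0.2207, 0.0992]
tcp_rot: [[0.948, 0.318, -0.004], [0.318, -0.948, -0.001], [-0.004, -0.0, -1.0]]
force: [0.8, 0.5, 0.6]
opening: 0.007
```

```bash
python3 - <<'E'
from h import *
s=bot.read_state();print(s['position'],s['force'])
im,d=bot.capture('side');cv2.imwrite('pics/s1.png',im[130:350,150:430].repeat(2,0).repeat(2,1))
s=bot.read_state();print(s['position'],s['force'])
E
```

```text
[0.5871449  0.22072223 0.09915539] [0.79496645 0.46040156 0.60463343]
[0.58773055 0.22026858 0.10008   ] [-0.33976603 -0.16293635  0.60352051]
```

View pics/s1.png

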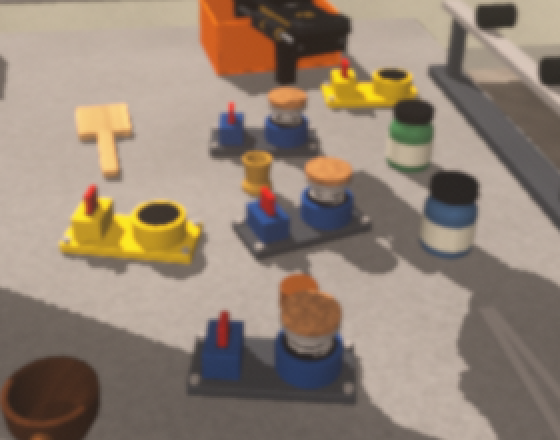

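The closed fingers are right above the left pad, at crop pixel (287,80). I'll press to about z 0.068, then deeper, reading the force at each depth.

Request:
servo_tool(increments=[[1,[2,-2,15],0],[1,[0,0,10],0],[1,[0,0,5],0],[1,[0,0,0],0],[1,[0,0,0],0]])

```text
time_s: 3.48
position: [0.5902, 0.2229, 0.0718]
tcp_rot: [[0.948, 0.317, 0.0], [0.317, -0.948, -0.001], [0.0, 0.001, -1.0]]
force: [-1.8, -1.5, 8.6]
opening: 0.008
```

Request:
servo_tool(increments=[[1,[0,0,4],0],[1,[0,0,0],0],[1,[0,0,0],0],[1,[0,0,0],0]])

```text
time_s: 3.98
position: [0.5902, 0.2229, 0.0686]
tcp_rot: [[0.948, 0.317, 0.001], [0.317, -0.948, -0.001], [0.0, 0.001, -1.0]]
force: [-2.7, -1.5, 11.5]
opening: 0.005
```

Request:
servo_tool(increments=[[1,[0,0,0],0],[1,[0,0,0],0]])

```text
time_s: 4.22
position: [0.5902, 0.2229, 0.0686]
tcp_rot: [[0.948, 0.317, 0.001], [0.317, -0.948, -0.001], [0.0, 0.001, -1.0]]
force: [-3.7, -2.3, 12.1]
opening: 0.004
```

About 11.5 N at 9.4 mm, so the left pad is sound. I'll lift off and go to the middle pad.

Request:
servo_tool(increments=[[1,[0,0,-20],0],[1,[0,0,-15],0],[1,[-13,49,-5],0],[1,[-13,49,0],0],[1,[-13,49,0],0]])

```text
time_s: 4.85
position: [0.5995, 0.0706, 0.1067]
tcp_rot: [[0.948, 0.318, 0.0], [0.318, -0.948, 0.0], [0.0, -0.0, -1.0]]
force: [-0.5, -0.2, 0.1]
opening: 0.008
```

Request:
servo_tool(increments=[[1,[-14,50,0],0],[1,[0,0,10],0],[1,[0,0,0],0]])

```text
time_s: 5.22
position: [0.601, 0.0202, 0.0955]
tcp_rot: [[0.949, 0.316, -0.003], [0.316, -0.949, 0.001], [-0.003, -0.002, -1.0]]
force: [0.4, 0.8, 0.3]
opening: 0.004
```

Request:
servo_tool(increments=[[1,[0,0,12],0],[1,[0,0,10],0],[1,[0,0,5],0],[1,[0,0,0],0],[1,[0,0,0],0]])

```text
time_s: 5.85
position: [0.6022, 0.0208, 0.0699]
tcp_rot: [[0.948, 0.318, -0.0], [0.318, -0.948, 0.001], [0.0, -0.001, -1.0]]
force: [-0.8, 2.6, 3.9]
opening: 0.006
```

Request:
servo_tool(increments=[[1,[0,0,0],0],[1,[0,0,0],0]])

```text
time_s: 6.1
position: [0.6023, 0.0202, 0.0699]
tcp_rot: [[0.948, 0.317, 0.0], [0.317, -0.948, 0.0], [0.0, 0.0, -1.0]]
force: [0.1, 2.7, 4.0]
opening: 0.006
```

About 4.0 N at 8.1 mm, so the middle pad looks tired. The right pad is next.

Request:
servo_tool(increments=[[1,[0,0,-20],0],[1,[0,0,-17],0],[1,[-28.6,41.4,0],0],[1,[-28.6,41.4,0],0],[1,[-28.6,41.4,0],0]])

```text
time_s: 6.72
position: [0.5599, -0.1267, 0.1069]
tcp_rot: [[0.948, 0.318, 0.001], [0.318, -0.948, -0.001], [0.0, 0.001, -1.0]]
force: [0.8, 0.3, 0.3]
opening: 0.005
```

Request:
servo_tool(increments=[[1,[-28.6,41.4,0],0],[1,[-28.6,41.4,0],0],[1,[0,0,12],0],[1,[0,0,0],0]])

```text
time_s: 7.22
position: [0.5311, -0.2212, 0.0936]
tcp_rot: [[0.949, 0.316, -0.003], [0.316, -0.949, 0.002], [-0.002, -0.002, -1.0]]
force: [-0.4, -0.4, -0.4]
opening: 0.009
```

Request:
servo_tool(increments=[[1,[0,0,10],0],[1,[0,0,10],0],[1,[0,0,5],0],[1,[0,0,0],0],[1,[0,0,0],0]])

```text
time_s: 7.85
position: [0.5327, -0.2204, 0.0702]
tcp_rot: [[0.948, 0.318, 0.0], [0.318, -0.948, 0.001], [0.0, -0.0, -1.0]]
force: [-0.6, 1.7, 7.2]
opening: 0.003
```

Request:
servo_tool(increments=[[1,[0,0,0],0],[1,[0,0,0],0]])

```text
time_s: 8.1
position: [0.5327, -0.2204, 0.0703]
tcp_rot: [[0.948, 0.318, 0.0], [0.318, -0.948, 0.001], [0.0, -0.0, -1.0]]
force: [-0.9, 1.9, 8.4]
opening: 0.004
```

About 8 N at 7.8 mm, so the right pad is sound and the middle one is tired. Next is the middle tag at (0.528, 0.000).

Request:
servo_tool(increments=[[1,[0,0,-20],0],[1,[0,0,-17],0],[1,[13.2,-42,0],0],[1,[13.2,-42,0],0],[1,[13.2,-42,0],0]])

```text
time_s: 8.72
position: [0.5298, -0.0881, 0.1067]
tcp_rot: [[0.948, 0.317, 0.0], [0.317, -0.948, 0.0], [0.0, 0.0, -1.0]]
force: [0.3, -0.2, 0.5]
opening: 0.005
```

Request:
servo_tool(increments=[[1,[13.2,-42,0],0],[1,[13.2,-42,0],0],[1,[0,0,12],0],[1,[0,0,0],0]])

```text
time_s: 9.22
position: [0.5277, -0.0013, 0.0938]
tcp_rot: [[0.948, 0.318, -0.002], [0.318, -0.948, 0.0], [-0.002, -0.001, -1.0]]
force: [0.1, 0.3, -0.2]
opening: 0.006
```

```bash
python3 - <<'E'
from h import *
s=bot.read_state();print(s['position'],s['force'])
im,d=bot.capture('side');cv2.imwrite('pics/s2.png',cv2.resize(im[150:350,200:380],None,fx=3,fy=3))
E
```

```text
[ 0.52773584 -0.00133666  0.09378714] [ 0.07937242  0.30978668 -0.22464204]
```

View pics/s2.png

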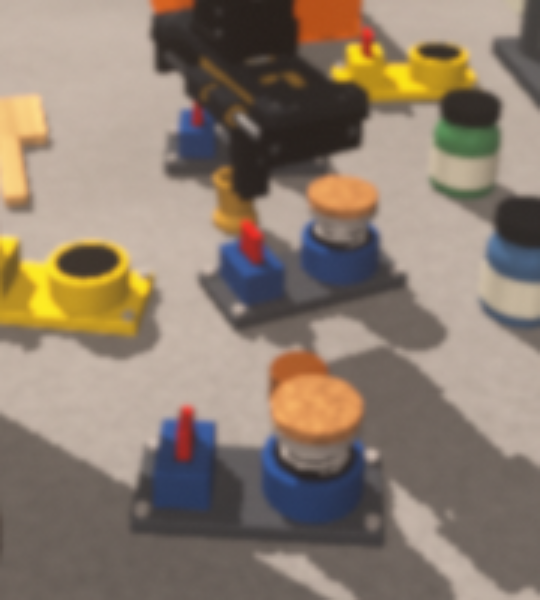

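The fingertips are above the middle tag (crop pixel 250,195 over the tag at 250,240). Now pushing it down to its stop, around z 0.044.

Request:
servo_tool(increments=[[1,[0,0,20],0],[1,[0,0,10],0],[1,[0,0,8],0],[1,[0,0,6],0],[1,[0,0,3],0]])

```text
time_s: 9.9
position: [0.5286, -0.0019, 0.0475]
tcp_rot: [[0.948, 0.317, 0.0], [0.317, -0.948, -0.0], [0.0, 0.0, -1.0]]
force: [-0.6, -1.3, 1.7]
opening: 0.004
```

Request:
servo_tool(increments=[[1,[0,0,3],0],[1,[0,0,1],0],[1,[0,0,0],0]])

```text
time_s: 10.28
position: [0.5287, -0.0016, 0.0443]
tcp_rot: [[0.948, 0.318, 0.001], [0.318, -0.948, -0.0], [0.001, 0.001, -1.0]]
force: [-0.4, -1.3, 5.7]
opening: 0.002
```

Request:
servo_tool(increments=[[1,[0,0,1],0],[1,[0,0,0],0],[1,[0,0,-30],0],[1,[0,0,-40],0],[1,[0,0,-50],0]])

```text
time_s: 10.9
position: [0.5274, -0.0008, 0.1629]
tcp_rot: [[0.948, 0.317, -0.002], [0.317, -0.948, 0.001], [-0.002, -0.002, -1.0]]
force: [1.6, -0.3, 0.7]
opening: 0.007
```

Request:
servo_tool(increments=[[1,[-20,40,-30],0],[1,[-35,40,0],0],[1,[-35,40,0],0],[1,[-35,40,0],0],[1,[-35,40,0],0]])

```text
time_s: 11.52
position: [0.4394, -0.2428, 0.1925]
tcp_rot: [[0.948, 0.317, 0.001], [0.317, -0.948, 0.001], [0.001, -0.0, -1.0]]
force: [0.2, -1.1, 0.3]
opening: 0.003
```

Request:
servo_tool(increments=[[1,[-35,40,0],0],[1,[-35,40,0],0],[1,[0,0,0],0],[1,[0,0,0],0]])

```text
time_s: 12.02
position: [0.3988, -0.339, 0.1922]
tcp_rot: [[0.949, 0.317, -0.0], [0.317, -0.949, 0.002], [0.0, -0.002, -1.0]]
force: [-0.3, -0.0, -0.6]
opening: 0.004
```

```bash
python3 - <<'E'
from h import *
s=bot.read_state();print(s['time_s'],s['position'],s['force'])
im,d=bot.capture('side');cv2.imwrite('pics/s3.png',cv2.resize(im[150:350,200:380],None,fx=3,fy=3))
im,d=bot.capture('top');cv2.imwrite('pics/t3.png',im)
for b in[(170,195,212,222),(275,190,306,215),(365,225,400,250)]:
    a=im[b[1]:b[3],b[0]:b[2]];h=cv2.cvtColor(a,cv2.COLOR_BGR2HSV).astype(int)
    m=((h[...,0]<5)|(h[...,0]>172))&(h[...,1]>140)&(h[...,2]>90)
    if m.any():
        v,u=np.argwhere(m).mean(0);z=np.median(d[b[1]:b[3],b[0]:b[2]][m]);print(m.sum(),world('top',u+b[0],v+b[1],z))
for n,(u,v) in zip('123',[(186,169),(281,166),(392,201)]):print('pad',n,world('top',u,v,np.median(d[v-4:v+5,u-4:u+5])))
E
```

```text
12.025 [ 0.39877317 -0.33900682  0.19215186] [-0.28698295 -0.02338205 -0.63412781]
48 [0.51406548 0.23425849 0.06038123]
45 [ 0.52925666 -0.00145754  0.04312308]
12 [ 0.45991478 -0.19523715  0.05843885]
pad 1 [0.59009312 0.2253998  0.07826031]
pad 2 [0.60309123 0.01978573 0.07782891]
pad 3 [ 0.53223192 -0.22202954  0.07741411]
```

View pics/s3.png

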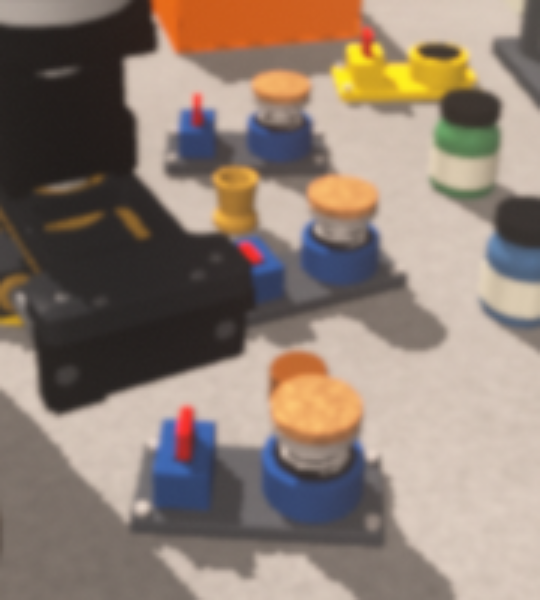

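View pics/t3.png

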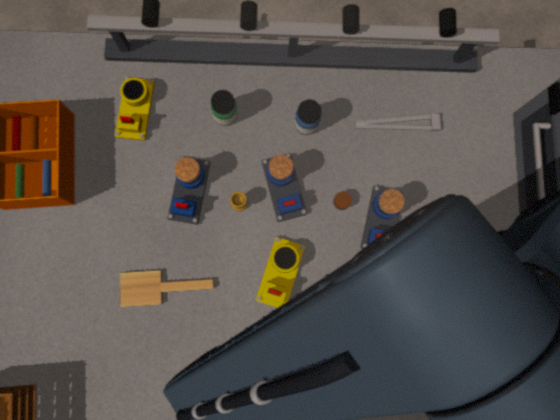

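The middle tag's top is at z 0.043 (fully down). The other two tags are at about 0.060, all three pads are back at 0.078, and everything visible is where it was. The arm is clear, so I'm handing in.

```bash
python3 -c "
from rig import bot
print(bot.hand_in())"
```

```text
the job is handed in; nothing more can be done
None
```

I pressed the three pads in order from left to right, found the middle one softest, and pushed only its tag (the middle mount's) fully down. I then moved the arm clear and handed the job in at about 12 s.

| Pad | Force at depth | Reading |
|---|---|---|
| Left | about 11.5 N at 9.4 mm | sound |
| Middle | about 4.0 N at 8.1 mm | tired |
| Right | about 8 N at 7.8 mm | sound |

**Last checks:** these passed.
- The middle tag's top is at z of about 43 mm, at its stop.
- The other two tags are up, at about 58–60 mm. The right one was partly hidden by the arm from above, but the side view shows it standing.
- All pads are back at about 78 mm.
- The mould, wax, jars, tweezers and paddle look unmoved.
- The wrist force is near zero.

**Not confirmed:** the arm hid the wooden shaping cup in the final top picture. The fingertips stayed at least 190 mm up as the arm backed off on that side, and I felt no contact.

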